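# Put a glued housing on the vacuum leak tester

### The arm

A 6-joint arm with a two-finger parallel gripper is mounted at the origin on the work surface. World frame = base frame: x ahead of the robot, y to its left, z up, the work surface at z = 0. Lengths are in m, angles in rad, forces in N, time in s.
With the tool pointing down it reaches from about 0.325 to 0.925 m from the base axis. Payload 3.1 kg.
Tool frame: the origin (TCP) lies at the very end of the fingers, on their centre line; the grasp point (between the pads) lies 19 mm behind it (env.grip_point_offset is the distance from the TCP to the grasp point, in m); z points along the fingers, y is the line along which they close (so a half turn about z gives the same grasp; the last joint's range is limited). The gripper opens to 85 mm and grips with 20 to 120 N. Pads are 22 mm wide; open, the fingers measure 114 mm over their backs; the gripper's body (76 mm by 85 mm) begins 54 mm behind the grasp point. The pads swing forward as they close: fully open they stand 13 mm farther back than shut.
Start: joints at [1.15, 0.217, 1.613, -0, 1.311, -0.112], TCP at [0.19, 0.595, 0.206] pointing down, gripper open.
Joint ranges: [-2.75, 2.75], [-0.78, 2.1], [0.31, 2.55], [-1.13, 4.27], [0.13, 2.63], [-2.58, 2.58]. Speed limits (rad/s): [2.79, 2.79, 3.14, 3.14, 3.14, 3.14].

### API

Orientations are given as a unit quaternion [w, x, y, z].
In Python, from station import env, viewer, workorder gives the robot as it stands.
- The arm moves only by the shell command python3 -m handwheel 'ROWS' [FORCE]. ROWS is JSON, a list of rows, each a list of 5 numbers: the opening, from -1 (shut) to 1 (fully open), then the shift along the tool's x, y, z as a fraction of full scale, then the turn about the tool's z as a fraction of full scale. In form: [[jaw, dx, dy, dz, roll], ...]. A call has 1 to 12 rows; each row is the pose to reach, as a shift and turn from the pose commanded when the call began, along the tool's axes at that moment, turning the shorter way round; what a row does not reach only later rows make up. Full scale, the value 1, is 1000 mm for a shift and 2 pi rad for a turn. A row lasts 1/8 s, in which the tool goes at most 62.5 mm and 10.7 degrees, less where a joint would pass 70% of its speed; a pose out of reach is approached as far as the arm can. A call with a number of a shift or a turn outside -1 to 1 is refused whole. A call with a gripper value outside its range is refused whole. The fingers move at their own pace and stop on an object; FORCE is the grip in N (left out, the last holds). Time passes only in rows, so rows that repeat a pose let the fingers close. It gives the time, the measured TCP pose, the force, the opening and the grip force at its end, in the units of the state.
- env.get_obs(): the state, without advancing time (a new reading comes with each control period).
- viewer.read_camera(name): name is "side" or "top" or "wrist"; returns the picture (480x640x3 uint8, red, green, blue); there is no depth.
- viewer.calibration(name): a dict with "fov_y" (degrees; the focal length in pixels is half the picture's height over the tangent of half this angle, whatever the lens; pixels are square), "cx", "cy" (the principal point, pixels), "rvec" (rotation vector, rad) and "tvec" (3), from world to camera coordinates, as OpenCV has them. Camera axes: x right, y down, z forward; pixel columns grow to the right and rows downward; lengths in m; the calibration is good to about 2 mm. A picture is of the moment at which its call begins: read the wrist's pose just before it. calibration takes no time and is no camera call; for the wrist camera it gives the pose at the moment of the call.
- workorder.job_done(): hands the job in; it is judged then, once.
The state is a dict: "t": time; "qpos": joint angles; "joint_vel": joint speeds; "joint_torque": joint torques, N m; "position": TCP position; "tcp_rot": TCP orientation; "force": force on the tool from outside, world axes, zero at the start; "moment": the same for the moment, N m; "width": opening from 0.0 (shut) to 1.0 (fully open); "grasp_force": force on a finger pad.
Only numpy, scipy, OpenCV 4.12 (cv2) and the standard library are available. Lean on these libraries where they do the work, as an engineer would, in place of code of your own. Each camera call takes 0.05 s, during which the arm holds its last target. There are 200 camera calls.

### The job

Vacuum-test the glued white housing: stand it upright, flange down, squarely on the black gasket of the test plate so that the flange covers the gasket all round (set it down, do not drop it), and shut the vent valve fully (the T-handle on the sloped panel, turned right across its pipe). Only when both are done, open the vacuum valve (the long lever) to half, at its 45 degree mark, never swinging it well past half, because full vacuum would crush the housing. Leave the other things on the bench where they are.

Things in the scene. Friction and masses are not known exactly. Their poses are not given: they have to be found in the camera images.
- housing: Loose white plastic housing, about 0.24 kg, standing on its flange, blue tape round its body. Origin: centre of the underside, z up, x along its length. Flange 112 (x) x 84 (y) x 6 mm; above it a closed body 92 (x) x 56 (y) mm with flat sides, 127 mm high in all. Grip it across the 56 mm (along its y) near the top. It stands at one of two places, the jar at the other.
- gasket (a point): Centre of the black gasket's top, 27 mm above the bench; x along the gasket's length, z up. The gasket is a rectangular frame 100 (x) x 72 (y) mm, 8 mm wide, 3 mm proud of a fixed aluminium plate of 150 x 130 mm. The housing belongs with its origin on this point and its x along this x (either way round).
- face: Sloped face of the fixed grey valve panel, 210 mm up the slope, 360 mm wide, tilted 40 degrees from level towards the robot. Origin: centre of its surface; x up the slope, y level (to the robot's left), z straight out; both valve stems lie along this z. Front edge 50 mm above the bench, rear edge 185 mm. Valve bodies and pipes stand at most 40 mm off the face, the gauge 41 mm.
- vac_stem (a point): Point on the turning axis of the vacuum valve (the lever one, left part of the panel), 57 mm off the face at the lever's mid height; axes as the face. In the face frame at (-35, 45, 57) mm.
- vac_grip (a point): Where to grip the vacuum valve's lever: on the middle of its black sleeve, 60 mm from the stem axis. x points along the lever away from the stem, y across it, z out of the face. Sleeve 18 mm wide (y), 11 mm thick (z), from 27 to 95 mm from the stem axis.
- vac_lever (a joint): Opening of the vacuum valve in radians: 0 = shut (lever level across the panel, pointing left), 0.785 = half (lever towards the long mark), 1.571 = open (lever up the slope, along its pipe). Grows clockwise seen facing the panel. Stops at both ends; friction about 0.22 N m, stays where it is left. Starts at 0 to 0.2.
- vent_grip (a point): Middle of the vent valve's aluminium T-handle (right part of the panel, silencer below it), on its turning axis, 57 mm off the face. x along the bar, z out of the face. Bar 66 mm long (x), 12 mm thick (y), 18 mm high (z), centred here and on the axis. In the face frame at (-35, -90, 57) mm.
- vent_tee (a joint): Opening of the vent valve in radians: 0 = shut (bar level, across its pipe, against the stop), 1.571 = open (bar up the slope, along the pipe). To shut it turn it anticlockwise seen from in front of the face. Friction about 0.08 N m, stays where it is left. Starts 0.6 to 1.3 open.
- jar: Bystander: empty open glass jar, 72 mm across, 85 mm high, standing; origin under its centre.
- glue: Bystander: standing glue bottle, 52 mm across, 146 mm high with its pointed red cap; origin under its centre.
- timber: Bystander: offcut of greenish timber, 240 (x) x 70 x 45 mm; origin under its centre.
- tape: Bystander: roll of blue masking tape lying flat, 110 mm across, 25 mm high; origin under its centre.
- bulb: Bystander: black rubber squeeze bulb lying on the bench, 130 mm long, 60 mm across.
- pliers: Bystander: pliers with yellow handles lying on the bench, 160 mm long.
Things that resemble listed ones, but are neither listed nor needed, are in the scene too. Leave any green or yellow look-alike of the housing alone.

How it is judged:
On the way, in this order (a step that is already met when the one before it is completed fails the run):
1. the housing stands released, squarely on the gasket, and the vent valve is shut (horizontal distance between housing and gasket below 0.009 m and angle between the x axis of housing and the x axis of gasket, either way round below 0.12 rad and z of housing in the frame of gasket between -0.003 and 0.003 m and angle between housing's own z axis and vertical below 0.05 rad and contact force between the fingers and housing below 0.1 N and value of joint vent_tee below 0.09 rad), for 0.2 s.
2. after that, the vacuum valve is brought to half open (value of joint vac_lever between 0.698 and 0.873 rad), for 0.2 s.
At the end, for the whole second after the job is handed in: The housing stands upright and at rest on the gasket, its centre within 9 mm of the gasket's and square to it within 0.12 rad (7 degrees); the vent valve is shut (below 0.09 rad, 5 degrees); the vacuum valve is at 45 degrees within 5 degrees (0.698 to 0.873 rad) (all of step 2 and horizontal distance between housing and gasket below 0.009 m and angle between the x axis of housing and the x axis of gasket, either way round below 0.12 rad and z of housing in the frame of gasket between -0.003 and 0.003 m and angle between housing's own z axis and vertical below 0.05 rad and linear speed of housing below 0.02 m/s and value of joint vent_tee below 0.09 rad); the robot touches nothing.
It fails at once if the vacuum valve is swung past 60 degrees (value of joint vac_lever above 1.047 rad).
It fails at once if the housing is dropped (falls freely) (contact force between housing and anything else below 0.05 N and linear speed of housing above 0.35 m/s).
It fails at once if another thing on the bench is moved by more than 40 mm (distance of any of jar, glue, timber, tape, bulb, pliers from where it was at the start of the episode above 0.04 m).
It also fails if it takes over 61 s, if anything falls off the work surface, if the arm or the gripper's body presses on something with over 40 N, if the wrist force passes 120 N, or if a joint passes its speed limit or range.

## Working session

There is one attempt and no reset: what is moved stays moved. The work goes in short steps, Python scripts to look and compute and a shell command to move; the robot and the scene stay as the last step left them, time stands still between calls to the robot, and variables do not carry over. Pictures are saved under pics/ and viewed, at most 10 in all, crops included, and the job is handed in when it is done.

```bash
ls; mkdir -p pics
python3 - <<'E'
from station import env, viewer
import cv2
for n in ("side","top","wrist"):
    c=viewer.calibration(n); print(n,c)
    cv2.imwrite(f"pics/{n}0.png",viewer.read_camera(n)[:,:,::-1])
print(env.get_obs(), env.grip_point_offset)
E
```

```text
pics
side {'fov_y': 54.43674196780793, 'cx': 323.8845169043852, 'cy': 243.63014896559483, 'rvec': array([ 2.24156694, -0.88376801,  0.37517969]), 'tvec': array([-0.43266017,  0.29878496,  1.04238826])}
top {'fov_y': 48.8752110579491, 'cx': 312.4018244651399, 'cy': 240.25720989342236, 'rvec': array([ 2.11214926, -2.16592335,  0.15830226]), 'tvec': array([-0.02950577,  0.55787994,  1.25256179])}
wrist {'fov_y': 69.22392689389767, 'cx': 318.20085056904327, 'cy': 242.349801930623, 'rvec': array([-2.34919974, -1.7173406 , -0.23389025]), 'tvec': array([-0.62251343, -0.03564225,  0.37844552])}
{'t': 0.15, 'qpos': array([ 1.14980203e+00,  2.17630711e-01,  1.61461963e+00,  5.22425948e-06,
        1.31125562e+00, -1.12194656e-01]), 'joint_vel': array([-0.00015357, -0.00229681, -0.00446181, -0.0005697 ,  0.00153301,
       -0.00184759]), 'joint_torque': array([ 7.97334651e-04, -3.97442079e+01, -3.04417098e+01, -3.88700835e-05,
        5.76743871e-03, -8.22984816e-06]), 'position': array([0.18963981, 0.59481688, 0.2050091 ]), 'tcp_rot': array([-2.54463288e-04,  1.53787683e-01,  9.88103453e-01, -9.22194355e-04]), 'force': array([0.3582151 , 0.79341044, 0.78842314]), 'moment': array([-0.02561894,  0.00976345,  0.05704306]), 'grasp_force': 0.0, 'width': 1.0029807451831496} 0.0187
```

View pics/top0.png

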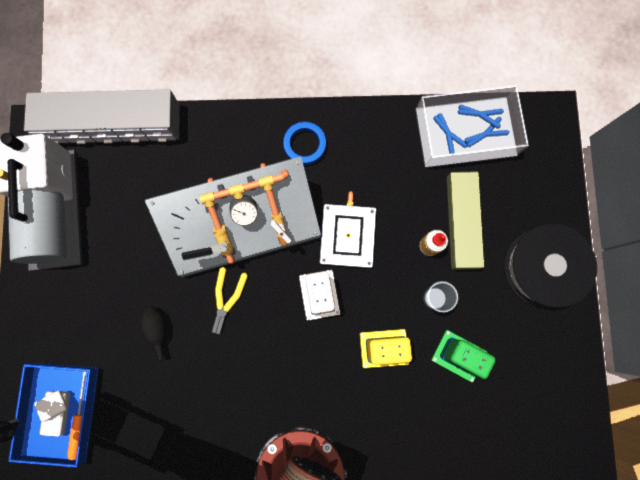

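View pics/side0.png

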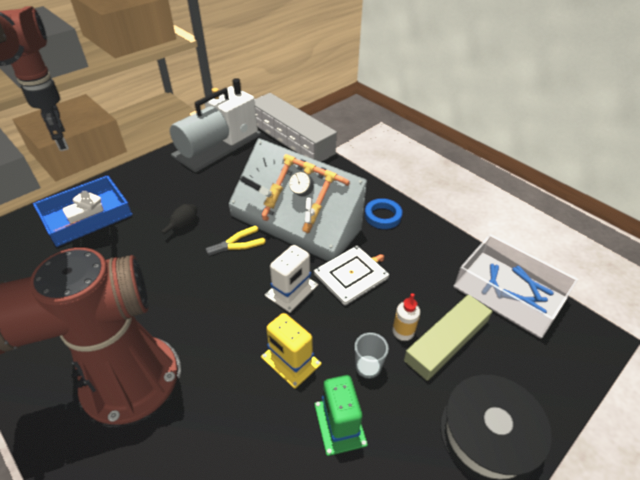

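The top view shows the white housing at about (320,295), the gasket plate at (348,236) and the panel at (235,215). The lever's sleeve is near (197,253) and the T-handle near (281,232). I'll enlarge both views to read the pixels more closely.

Run:
```python
import cv2
a=cv2.imread("pics/top0.png")[145:330,140:385]; cv2.imwrite("pics/topc.png",cv2.resize(a,None,fx=3.2,fy=3.2,interpolation=cv2.INTER_CUBIC))
a=cv2.imread("pics/side0.png")[140:315,205:395]; cv2.imwrite("pics/sidec.png",cv2.resize(a,None,fx=3.4,fy=3.4,interpolation=cv2.INTER_CUBIC))
```

```text
(no output)
```

View pics/topc.png

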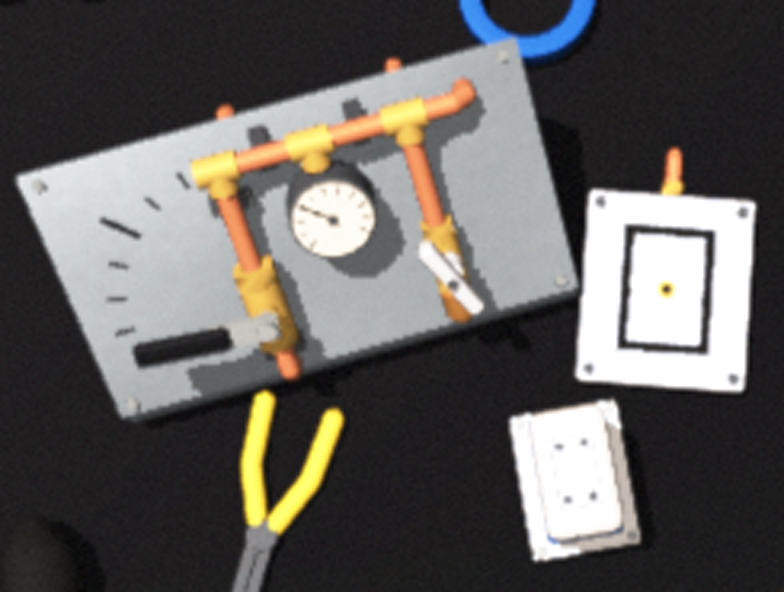

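View pics/sidec.png

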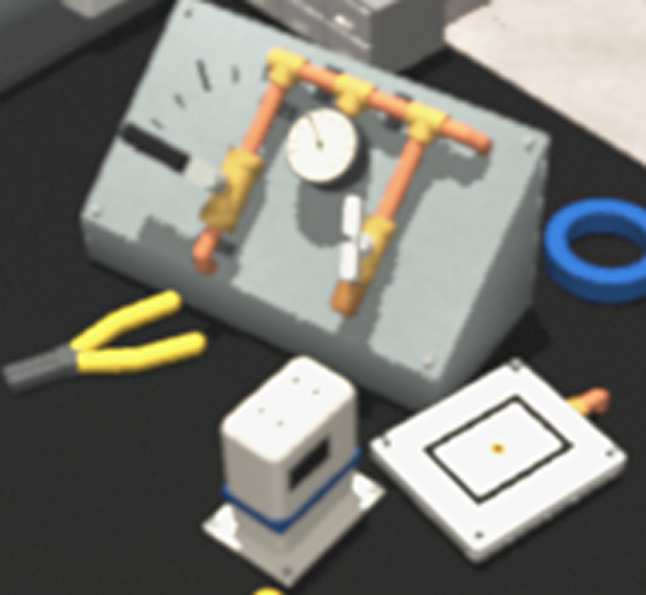

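Pixels read from the crops:

| Feature | Top crop | Side crop |
|---|---|---|
| Panel face corners | (17,177) (517,40) (580,287) (122,418) | rear-left and rear-right at (182,0) and (550,135) |
| Gasket corners | (625,225) (714,231) (707,353) (618,347) | (515,395) (573,445) (480,503) (424,450) |
| Housing body top corners | (528,410) (603,403) (622,533) (550,543) | (302,357) (222,420) (280,448) (357,395) |
| Lever end | (137,354) | (124,135) |
| T-handle ends | (428,248) (475,305) | (352,200) (348,275) |

Next I'll fit the poses to these points.

```bash
cat > h.py <<'E'
import numpy as np, cv2
from station import env, viewer
from scipy.spatial.transform import Rotation as R
from scipy.optimize import least_squares
def proj(P,c):
    f=240/np.tan(np.radians(c["fov_y"]/2)); K=np.array([[f,0,c["cx"]],[0,f,c["cy"]],[0,0,1]])
    return cv2.projectPoints(np.float64(P).reshape(-1,3),c["rvec"],c["tvec"],K,None)[0][:,0]
def rz(a): return R.from_euler("z",a).as_matrix()
B=np.array([[np.cos(np.radians(40)),0,-np.sin(np.radians(40))],[0,1,0],[np.sin(np.radians(40)),0,np.cos(np.radians(40))]]) # face->panel yaw frame
def tofrac(p,yaw_y=None):
    "world TCP target -> dx,dy,dz,roll fractions; yaw_y = wanted world direction of tool y (mod pi)"
    o=env.get_obs(); q=o["tcp_rot"]; M=R.from_quat(q[[1,2,3,0]]).as_matrix()
    d=M.T@(np.array(p)-o["position"]); r=0
    if yaw_y is not None:
        t=M.T@[np.cos(yaw_y),np.sin(yaw_y),0]; r=(np.arctan2(-t[0],t[1])+np.pi/2)%np.pi-np.pi/2
    return np.round(d,4), round(r/2/np.pi,4)
E
cat > fit.py <<'E'
from h import *
ct,cs=viewer.calibration("top"),viewer.calibration("side")
tp=lambda L:(np.array(L)+.5)/3.2-.5+[140,145]
sp=lambda L:(np.array(L)+.5)/3.4-.5+[205,140]
def fit(model,T,S,x0,n):
    # T,S: lists of (local pt, pixel)
    lt=[a for a,_ in T]; ut=tp([b for _,b in T]); ls=[a for a,_ in S]; us=sp([b for _,b in S])
    f=lambda x:np.r_[(proj(model(x,np.array(lt)),ct)-ut).ravel(),(proj(model(x,np.array(ls)),cs)-us).ravel()]
    r=least_squares(f,x0,loss="soft_l1"); print(n,r.x.round(4)); print(f(r.x).reshape(-1,2).round(1).tolist()); return r.x
flat=lambda x,L:L@rz(x[2]).T+[x[0],x[1],0]
def rect(a,b,z): return [(a,b,z),(a,-b,z),(-a,-b,z),(-a,b,z)]
g=fit(flat,list(zip(rect(.05,.036,.027),[(625,225),(714,231),(707,353),(618,347)])),list(zip(rect(.05,.036,.027),[(515,395),(573,445),(480,503),(424,450)])),[.5,0,0],"gasket")
h=fit(flat,list(zip(rect(.046,.028,.127),[(528,409),(603,402),(622,534),(549,544)])),
  list(zip(rect(.046,.028,.127),[(302,356),(358,394),(280,449),(221,421)]))+list(zip(rect(.056,.042,.006)[1:],[(385,490),(287,581),(203,525)])),[.4,0,0],"housing")
face=lambda x,L:(L@B.T)@rz(x[2]).T+[x[0],x[1],.1175]
p=fit(face,list(zip(rect(.105,.18,0),[(17,177),(517,40),(580,287),(122,418)])),list(zip(rect(.105,.18,0)[:2],[(182,-2),(550,135)])),[.5,.2,0],"panel")
fp=lambda L:face(p,np.array(L))
e=lambda r,a,z:np.array([r*np.sin(a),r*np.cos(a),z])
lev=fit(lambda x,L:fp(L+[-.035,.045,0]+e(.095,x[0],.0)),[((0,0,.06),(137,354))],[((0,0,.06),(124,135))],[.1],"lever")
tee=fit(lambda x,L:fp(L[:,:1]*e(1,x[0],0)+[-.035,-.09,.066]),[((.033,0,0),(428,248)),((-.033,0,0),(475,305))],[((.033,0,0),(352,200)),((-.033,0,0),(348,275))],[.9],"tee")
np.savez("fit.npz",g=g,h=h,p=p,lev=lev,tee=tee)
print("stems",fp([(-.035,.045,.057),(-.035,-.09,.057)]).round(4))
E
python3 fit.py
python3 - <<'E'
from h import *
d=np.load("fit.npz");h=d["h"]
print(tofrac([h[0],h[1],.20],h[2]+np.pi/2))
E
```

```text
gasket [ 0.5701 -0.1318 -0.0855]
[[-0.5, -0.4], [0.5, -0.6], [0.8, 0.9], [-0.5, 1.1], [0.5, -1.4], [1.3, -0.3], [-0.1, 0.9], [-1.3, -0.5]]
housing [ 0.4249 -0.0575  0.1333]
[[-0.3, 1.6], [0.6, -0.1], [1.3, -1.0], [-0.5, -0.1], [0.3, -2.5], [1.0, -3.1], [-1.5, 2.9], [-1.5, -0.3], [-0.2, 0.3], [0.1, 0.4], [0.5, -0.2]]
panel [0.6015 0.1299 0.2561]
[[-0.3, 0.4], [0.1, -0.6], [-0.0, 0.2], [0.1, 0.2], [0.6, -0.8], [-0.2, 0.6]]
lever [0.0981]
[[-0.6, 2.0], [0.0, -1.6]]
tee [1.2139]
[[-0.2, 1.7], [1.7, 3.8], [0.5, -0.6], [-0.7, 2.1]]
stems [[0.5287 0.1574 0.1387]
 [0.5629 0.0268 0.1387]]
(array([-0.4224, -0.55  ,  0.006 ]), np.float64(-0.0704))
```

The fits are good: residuals are about 1 px, though the T-bar's are larger. I'll move above the housing.

```bash
python3 -m handwheel '[[1,-0.422,-0.55,0,-0.07],[1,-0.422,-0.55,0,-0.07],[1,-0.422,-0.55,0,-0.07],[1,-0.422,-0.55,0,-0.07],[1,-0.422,-0.55,0,-0.07],[1,-0.422,-0.55,0,-0.07],[1,-0.422,-0.55,0,-0.07],[1,-0.422,-0.55,0,-0.07],[1,-0.422,-0.55,0,-0.07],[1,-0.422,-0.55,0,-0.07],[1,-0.422,-0.55,0,-0.07],[1,-0.422,-0.55,0,-0.07]]' 40
python3 -m handwheel '[[1,0,0,0,0],[1,0,0,0,0]]'
python3 - <<'E'
from h import *
d=np.load("fit.npz");h=d["h"];g=d["g"];
print(tofrac([h[0],h[1],.20],h[2]+np.pi/2))
c=viewer.calibration("wrist"); im=viewer.read_camera("wrist")[:,:,::-1].copy()
def rect(a,b,z): return np.array([(a,b,z),(a,-b,z),(-a,-b,z),(-a,b,z)])
for x,L in((h,rect(.046,.028,.127)),(h,rect(.056,.042,.006)),(g,rect(.05,.036,.027)),(g,rect(.075,.065,.024))):
    cv2.polylines(im,[proj(L@rz(x[2]).T+[x[0],x[1],0],c).round().astype(int)],True,(0,0,255),1)
cv2.imwrite("pics/w1.png",im)
E
```

```text
t: 1.65
position: [0.4255, -0.0604, 0.2062]
tcp_rot: [0.0, -0.062, 0.998, -0.0]
force: [-0.7, -0.1, -0.9]
width: 1.0
grasp_force: 0.0
t: 1.9
position: [0.4242, -0.0554, 0.2057]
tcp_rot: [-0.0, -0.066, 0.998, 0.0]
force: [0.7, -0.9, 0.2]
width: 1.002
grasp_force: 0.0
(array([-0.0004, -0.0022,  0.0057]), np.float64(-0.0001))
```

View pics/w1.png

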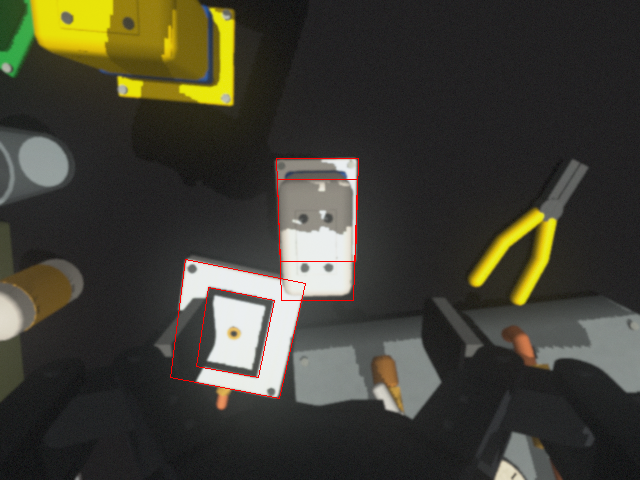

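The overlay matches to within 1–2 mm. The housing's flange and top at (276–357,159–300) and the gasket at (235,333) both sit on their predicted outlines. I'll descend and grip.

```bash
python3 -m handwheel '[[1,0,-0.002,0.05,0],[1,0,-0.002,0.09,0],[1,0,-0.002,0.113,0],[1,0,-0.002,0.113,0],[-1,0,-0.002,0.113,0],[-1,0,-0.002,0.113,0],[-1,0,-0.002,0.113,0],[-1,0,-0.002,0.113,0],[-1,0,-0.002,0.113,0],[-1,0,-0.002,0.113,0]]' 40
python3 -m handwheel '[[-1,0,0,0,0],[-1,0,0,-0.02,0],[-1,0,0,-0.05,0],[-1,0,0,-0.08,0],[-1,0,0,-0.08,0],[-1,0,0,-0.08,0]]'
python3 - <<'E'
from h import *
d=np.load("fit.npz");g=d["g"]
print(tofrac([g[0],g[1],.172],g[2]+np.pi/2))
E
```

```text
t: 3.2
position: [0.4349, -0.0691, 0.1058]
tcp_rot: [0.008, -0.068, 0.998, -0.012]
force: [-10.0, -17.8, 38.0]
width: 0.002
grasp_force: 35.1
t: 3.95
position: [0.425, -0.0587, 0.1731]
tcp_rot: [0.0, -0.066, 0.998, -0.0]
force: [-0.5, 0.6, -0.4]
width: 0.001
grasp_force: 0.0
(array([-0.1343, -0.0915,  0.0012]), np.float64(0.0345))
```

The jaws shut completely on nothing, and the tool was pushed up with 38 N. I'll take a picture.

Run:
```python
from h import *
for n in("side","top","wrist"): cv2.imwrite(f"pics/{n}2.png",viewer.read_camera(n)[:,:,::-1])
a=cv2.imread("pics/side2.png")[190:350,205:395];a=cv2.resize(a,(475,400),interpolation=3)
b=cv2.resize(cv2.imread("pics/wrist2.png"),(320,240)); c=np.zeros((400,795,3),np.uint8); c[:,:475]=a; c[:240,475:]=b
cv2.imwrite("pics/m2.png",c)
```

```text
(no output)
```

View pics/m2.png

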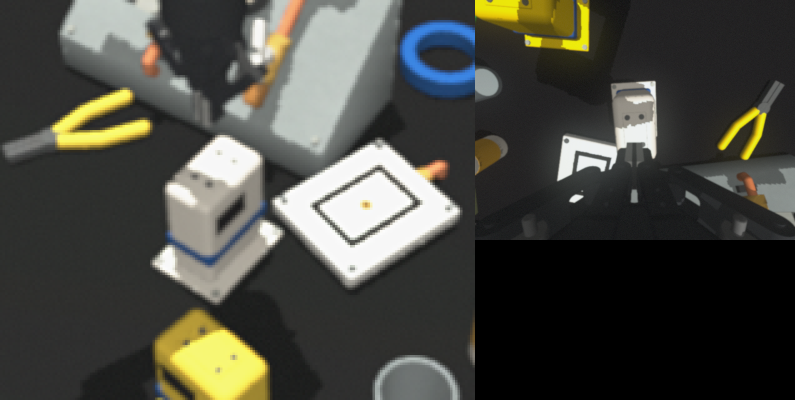

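Run:
```python
from h import *
o=env.get_obs(); print(o["position"],o["force"],o["width"])
c={n:viewer.calibration(n) for n in("side","top","wrist")}
for n in c: print(n,proj(o["position"],c[n]))
cw=c["wrist"]; Rw=R.from_rotvec(cw["rvec"]).as_matrix(); print("cam pos",-Rw.T@cw["tvec"])
h=np.load("fit.npz")["h"]
ims={n:cv2.imread(f"pics/{n}2.png") for n in c}
def rect(a,b,z): return np.array([(a,b,z),(a,-b,z),(-a,-b,z),(-a,b,z)])
for n in c:
    for L in(rect(.046,.028,.127),rect(.056,.042,.006)): cv2.polylines(ims[n],[(16*proj(L@rz(h[2]).T+[h[0],h[1],0],c[n])).round().astype(int)],True,(0,0,255),1,shift=4)
    cv2.circle(ims[n],tuple(int(v) for v in proj(o["position"],c[n])[0]),2,(0,255,0),-1)
a=cv2.resize(ims["side"][170:320,220:345],(500,600),interpolation=3)
b=cv2.resize(ims["wrist"][130:430,200:350],(300,600),interpolation=3)
cv2.imwrite("pics/m3.png",np.hstack([a,b]))
```

```text
[ 0.42404359 -0.05840823  0.17173219] [ 0.22136197  0.10508451 -0.03789031] -0.00018444245560725501
side [[289.01128162 245.34232067]]
top [[320.31779771 291.47188456]]
wrist [[320.75439049 282.35761416]]
cam pos [ 0.35658138 -0.06881576  0.33955287]
```

View pics/m3.png

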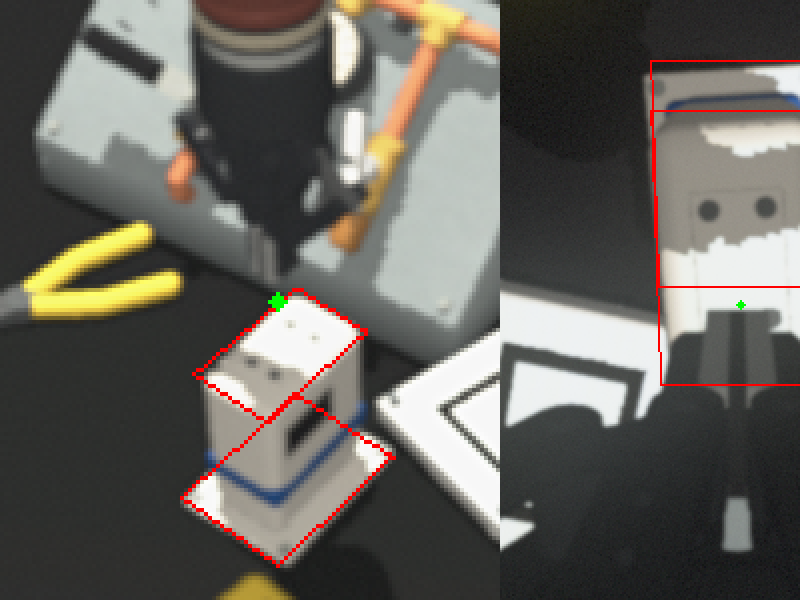

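The side view shows the housing upright with its flange still on the predicted outline (crop 182–392, 395–565), so it has hardly moved. Before retrying, I'll open, return to the earlier viewing pose and measure its shift by image registration.

```bash
python3 -m handwheel '[[1,0,-0.003,-0.034,0],[1,0,-0.003,-0.034,0],[1,0,-0.003,-0.034,0],[1,0,-0.003,-0.034,0]]' 40
python3 - <<'E'
from h import *
o=env.get_obs(); print(o["position"]); c=viewer.calibration("wrist"); im=viewer.read_camera("wrist")[:,:,::-1].copy(); cv2.imwrite("pics/w3.png",im)
A=cv2.imread("pics/w1.png",0); Bm=cv2.cvtColor(im,6)
def ecc(A,Bm,x0,y0,x1,y1,n):
    m=np.zeros(A.shape,np.uint8); m[y0:y1,x0:x1]=255
    W=np.float32([[1,0,0],[0,1,0]])
    cc,W=cv2.findTransformECC(A,Bm,W,cv2.MOTION_EUCLIDEAN,(3,300,1e-6),m,5); ctr=np.array([(x0+x1)/2,(y0+y1)/2])
    print(n,round(cc,3),"shift",(W[:,:2]@ctr+W[:,2]-ctr).round(2),"rot",round(float(np.arctan2(W[1,0],W[0,0])),4))
ecc(A,Bm,262,145,370,312,"housing"); ecc(A,Bm,470,150,595,310,"pliers"); ecc(A,Bm,160,250,262,400,"gasket")
S0,S2=cv2.imread("pics/side0.png",0),cv2.imread("pics/side2.png",0)
ecc(S0,S2,262,244,320,314,"side housing")
h=np.load("fit.npz")["h"]; P=np.array([[0,0,.127],[.01,0,.127],[0,.01,.127]])@rz(h[2]).T+[h[0],h[1],0]; print(proj(P,c))
E
```

```text
t: 4.6
position: [0.4244, -0.0614, 0.2055]
tcp_rot: [-0.001, -0.065, 0.998, 0.001]
force: [-0.0, 0.4, -0.2]
width: 0.847
grasp_force: 0.0
[ 0.42444794 -0.06138768  0.20552726]
housing 0.962 shift [6.29 3.24] rot -0.0329
pliers 1.0 shift [5.5  0.54] rot 0.0008
gasket 0.884 shift [10.52  2.91] rot -0.0736
side housing 0.964 shift [ 0.82 -0.55] rot -0.0168
[[324.96791312 243.16362181]
 [324.9249411  256.11071061]
 [338.55627269 243.13292134]]
```

The housing shifted only about 2 mm and turned about 0.03 rad. I'll descend again with the jaws open, reading force and position before closing.

```bash
python3 -m handwheel '[[1,-0.002,0.004,0,-0.004],[1,-0.002,0.004,0.05,-0.004],[1,-0.002,0.004,0.09,-0.004],[1,-0.002,0.004,0.09,-0.004],[1,-0.002,0.004,0.09,-0.004]]' 40
python3 -m handwheel '[[1,0,0,0.02,0],[1,0,0,0.037,0],[1,0,0,0.037,0],[1,0,0,0.037,0]]'
```

```text
t: 5.28
position: [0.4279, -0.0577, 0.1183]
tcp_rot: [0.001, -0.078, 0.997, -0.0]
force: [1.1, -0.0, 0.9]
width: 1.0
grasp_force: 0.0
t: 5.78
position: [0.4287, -0.058, 0.0821]
tcp_rot: [0.002, -0.078, 0.997, -0.001]
force: [0.3, -0.8, 0.2]
width: 0.997
grasp_force: 0.0
```

```bash
python3 -m handwheel '[[0.3,0,0,0,0],[0.3,0,0,0,0],[0.3,0,0,0,0]]' 25
python3 -m handwheel '[[0.2,0,0,0,0],[0.2,0,0,0,0]]'
```

```text
t: 6.15
position: [0.4278, -0.0576, 0.0812]
tcp_rot: [0.001, -0.078, 0.997, -0.0]
force: [-1.5, 1.5, 5.9]
width: 0.656
grasp_force: 19.6
t: 6.4
position: [0.4278, -0.0576, 0.0813]
tcp_rot: [0.001, -0.078, 0.997, -0.0]
force: [-1.6, 1.9, 6.6]
width: 0.655
grasp_force: 25.1
```

The grip is solid now, at 0.655 = 56 mm. I'll lift.

```bash
python3 -m handwheel '[[-0.2,0,0,0,0],[-0.2,0,0,-0.01,0],[-0.2,0,0,-0.025,0],[-0.2,0,0,-0.045,0],[-0.2,0,0,-0.055,0],[-0.2,0,0,-0.055,0]]' 35
python3 - <<'E'
from h import *
g=np.load("fit.npz")["g"]; cv2.imwrite("pics/w4.png",viewer.read_camera("wrist")[:,:,::-1])
print(tofrac([g[0],g[1],.137],g[2]+np.pi/2), env.get_obs()["force"])
E
```

```text
t: 7.15
position: [0.4277, -0.0578, 0.1361]
tcp_rot: [0.001, -0.078, 0.997, -0.0]
force: [-0.3, 0.6, -2.6]
width: 0.645
grasp_force: 38.0
(array([-0.1299, -0.0957, -0.0017]), np.float64(0.0385)) [ 0.14764773  0.03693988 -3.82430879]
```

```bash
python3 -m handwheel '[[-0.2,-0.02,-0.015,0,0.006],[-0.2,-0.05,-0.037,0,0.015],[-0.2,-0.08,-0.06,0,0.024],[-0.2,-0.11,-0.08,0,0.033],[-0.2,-0.125,-0.092,0,0.0385],[-0.2,-0.13,-0.096,0,0.0385],[-0.2,-0.13,-0.096,0,0.0385],[-0.2,-0.13,-0.096,0.015,0.0385],[-0.2,-0.13,-0.096,0.015,0.0385],[-0.2,-0.13,-0.096,0.015,0.0385]]'
python3 - <<'E'
from h import *
g=np.load("fit.npz")["g"]; o=env.get_obs(); print(o["force"],tofrac([g[0],g[1],.12],g[2]+np.pi/2))
c={n:viewer.calibration(n) for n in("side","top","wrist")}
ims={n:viewer.read_camera(n)[:,:,::-1].copy() for n in c}
def rect(a,b,z): return np.array([(a,b,z),(a,-b,z),(-a,-b,z),(-a,b,z)])
z=.081  # TCP above the housing underside
z=o["position"][2]-z
for n in c:
    cv2.imwrite(f"pics/{n}5.png",ims[n])
    for k,L in(((0,0,255),rect(.056,.042,z)),((0,255,0),rect(.075,.065,.024))): cv2.polylines(ims[n],[(16*proj(L@rz(g[2]).T+[g[0],g[1],0],c[n])).round().astype(int)],True,k,1,shift=4)
a=cv2.resize(ims["side"][190:310,295:405],(458,500),interpolation=3)
b=cv2.resize(ims["wrist"][100:400,220:425],(342,500),interpolation=3)
cv2.imwrite("pics/m5.png",np.hstack([a,b]))
E
```

```text
t: 8.45
position: [0.5696, -0.1317, 0.1196]
tcp_rot: [-0.001, 0.043, 0.999, 0.0]
force: [0.1, -0.3, -3.1]
width: 0.65
grasp_force: 38.1
[ 0.09560646 -0.31310612 -3.08571507] (array([-0.0005, -0.    , -0.0004]), np.float64(0.0))
```

View pics/m5.png

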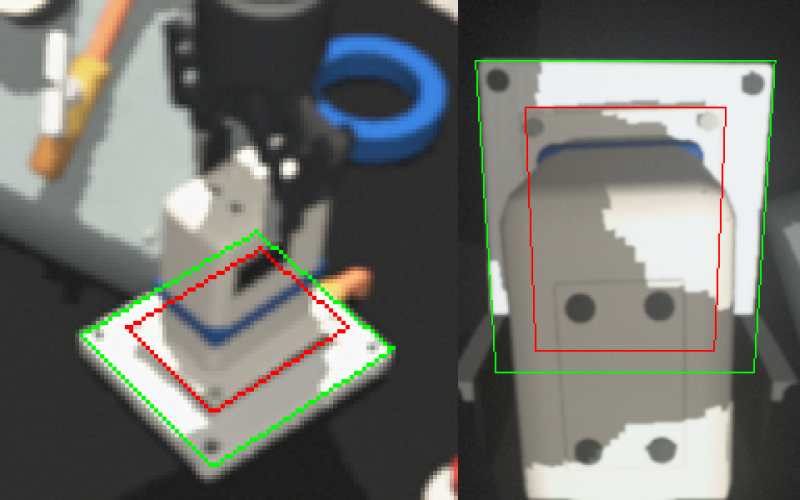

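Red is the desired flange outline and green the plate. The bolts at (533,127) and (708,121) show the housing turned about +0.033 rad and about 1.7 mm too far in x. I'll correct both and lower slowly.

```bash
python3 -m handwheel '[[-0.2,0.002,0,0,0.005],[-0.2,0.002,0,0.003,0.005],[-0.2,0.002,0,0.006,0.005],[-0.2,0.002,0,0.008,0.005],[-0.2,0.002,0,0.009,0.005],[-0.2,0.002,0,0.009,0.005]]'
```

```text
t: 9.35
position: [0.5682, -0.1319, 0.1109]
tcp_rot: [-0.0, 0.059, 0.998, 0.0]
force: [-0.4, 0.4, -2.7]
width: 0.647
grasp_force: 38.1
```

```bash
python3 -m handwheel '[[-0.2,0,0,0.001,0],[-0.2,0,0,0.002,0],[-0.2,0,0,0.002,0]]'
```

```text
t: 9.72
position: [0.5682, -0.1319, 0.109]
tcp_rot: [-0.0, 0.059, 0.998, 0.0]
force: [-0.0, 0.6, -3.5]
width: 0.646
grasp_force: 38.1
```

```bash
python3 -m handwheel '[[-0.2,0,0,0.001,0],[-0.2,0,0,0.001,0],[-0.2,0,0,0.002,0],[-0.2,0,0,0.002,0]]'
```

```text
t: 10.22
position: [0.5686, -0.132, 0.1086]
tcp_rot: [0.0, 0.059, 0.998, -0.0]
force: [-4.0, 1.0, 6.3]
width: 0.647
grasp_force: 38.7
```

Contact at 6 N, so it's seated. I'll release and rise.

```bash
python3 -m handwheel '[[0.35,0,0,0,0],[0.5,0,0,0,0],[1,0,0,0,0],[1,0,0,0,0],[1,0,0,0,0],[1,0,0,-0.05,0],[1,0,0,-0.1,0],[1,0,0,-0.14,0],[1,0,0,-0.14,0],[1,0,0,-0.14,0]]'
python3 - <<'E'
from h import *
g=np.load("fit.npz")["g"]; o=env.get_obs(); print(o["position"])
c={n:viewer.calibration(n) for n in("side","top","wrist")}
ims={n:viewer.read_camera(n)[:,:,::-1].copy() for n in c}
def rect(a,b,z): return np.array([(a,b,z),(a,-b,z),(-a,-b,z),(-a,b,z)])
for n in c:
    cv2.imwrite(f"pics/{n}6.png",ims[n])
    for k,L in(((0,0,255),rect(.056,.042,.033)),((0,255,0),rect(.075,.065,.024)),((255,0,0),rect(.046,.028,.154))): cv2.polylines(ims[n],[(16*proj(L@rz(g[2]).T+[g[0],g[1],0],c[n])).round().astype(int)],True,k,1,shift=4)
a=cv2.resize(ims["side"][190:310,295:405],(440,480),interpolation=3)
b=cv2.resize(ims["wrist"][130:340,235:392],(360,480),interpolation=3)
cv2.imwrite("pics/m6.png",np.hstack([a,b]))
E
```

```text
t: 11.48
position: [0.5677, -0.1318, 0.2461]
tcp_rot: [-0.001, 0.059, 0.998, 0.0]
force: [-0.3, -0.0, -0.5]
width: 1.002
grasp_force: 0.0
[ 0.56773061 -0.13175086  0.24613459]
```

View pics/m6.png

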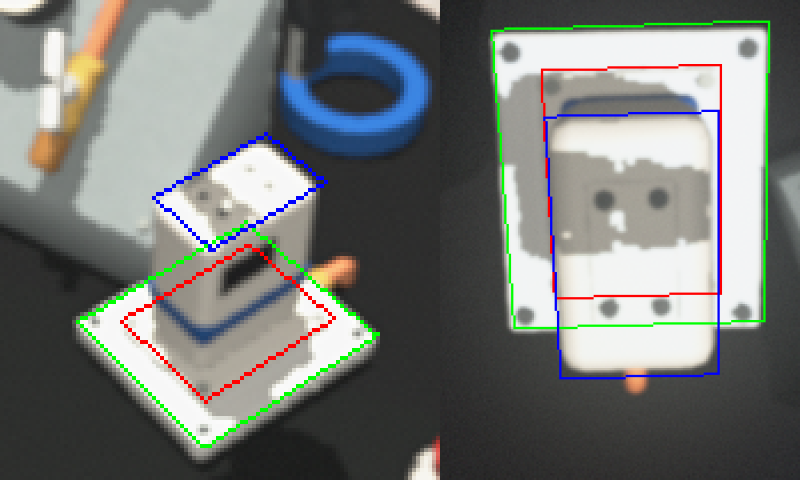

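The housing sits on the gasket within about 2 mm. The flange bolts at (552,87) and (705,80) are centred between the plate bolts at (510,52) and (748,48), with a yaw error of about 0.02 rad. Next is the vent valve: I'll push the bar's lower end anticlockwise with the closed fingers.

```bash
cat > push.py <<'E'
from h import *
p=np.load("fit.npz")["p"]
def W(u,v,off): return (np.array([u,v,off])@B.T)@rz(p[2]).T+[p[0],p[1],.1175]
def vent(th,r=.022,gap=0,off=.051):
    s,c=np.sin(th),np.cos(th); C=np.array([-.035-r*s,-.09-r*c])-(.006+.011+gap)*np.array([c,-s]); return W(*C,off)
def vac(th,r=.075,gap=0,off=.051):
    s,c=np.sin(th),np.cos(th); C=np.array([-.035+r*s,.045+r*c])-(.009+.012+gap)*np.array([c,-s]); return W(*C,off)
Y=p[2]+np.pi/2
E
python3 - <<'E'
from push import *
a=vent(1.21,gap=.010); print("above",tofrac([a[0],a[1],.246],Y),a)
cv2.imwrite("pics/x.png",viewer.read_camera("side")[:,:,::-1])
E
```

```text
above (array([ 0.0468,  0.166 , -0.0011]), np.float64(-0.0594)) [0.53992018 0.03884981 0.1147131 ]
```

```bash
python3 -m handwheel '[[-1,0.047,0.166,0,-0.0594],[-1,0.047,0.166,0,-0.0594],[-1,0.047,0.166,0,-0.0594],[-1,0.047,0.166,0,-0.0594],[-1,0.047,0.166,0,-0.0594],[-1,0.047,0.166,0,-0.0594]]'
python3 - <<'E'
from push import *
a=vent(1.21,gap=.010); print(tofrac(a,Y))
for t in(1.2,.9,.6,.3,0,-.2): print(t,tofrac(vent(t),Y))
E
```

```text
t: 12.42
position: [0.5411, 0.0372, 0.2466]
tcp_rot: [-0.0, -0.127, 0.992, -0.0]
force: [0.4, -0.3, 0.2]
width: 0.002
grasp_force: 0.0
(array([0.0006, 0.0019, 0.1319]), np.float64(-0.0003))
1.2 (array([-0.002 , -0.0077,  0.1297]), np.float64(-0.0003))
0.9 (array([-0.0012, -0.0159,  0.1304]), np.float64(-0.0003))
0.6 (array([-0.0022, -0.0241,  0.1296]), np.float64(-0.0003))
0.3 (array([-0.0051, -0.0315,  0.1272]), np.float64(-0.0003))
0 (array([-0.0095, -0.0375,  0.1235]), np.float64(-0.0003))
-0.2 (array([-0.0131, -0.0405,  0.1205]), np.float64(-0.0003))
```

```bash
python3 -m handwheel '[[-1,0.001,0.003,0.05,0],[-1,0.001,0.003,0.09,0],[-1,0.001,0.003,0.115,0],[-1,0.001,0.003,0.131,0],[-1,0.001,0.003,0.131,0]]'
python3 -m handwheel '[[-1,-0.002,-0.011,-0.001,0],[-1,-0.002,-0.019,-0.001,0],[-1,-0.003,-0.027,-0.001,0],[-1,-0.003,-0.027,-0.001,0]]'
```

```text
t: 13.05
position: [0.5385, 0.0403, 0.1149]
tcp_rot: [-0.001, -0.127, 0.992, 0.0]
force: [-0.8, -0.9, -0.4]
width: -0.001
grasp_force: 0.0
t: 13.55
position: [0.5497, 0.0149, 0.1177]
tcp_rot: [0.001, -0.127, 0.992, -0.0]
force: [-0.9, -0.0, -0.3]
width: -0.001
grasp_force: 0.0
```

```bash
python3 -m handwheel '[[-1,-0.003,-0.007,-0.002,0],[-1,-0.007,-0.013,-0.006,0],[-1,-0.011,-0.016,-0.009,0],[-1,-0.011,-0.016,-0.009,0],[-1,-0.011,-0.016,-0.009,0]]'
python3 - <<'E'
from push import *
o=env.get_obs(); print(o["force"],o["moment"]); c=viewer.calibration("wrist"); im=viewer.read_camera("wrist")[:,:,::-1].copy(); s=viewer.read_camera("side")[:,:,::-1]
cv2.imwrite("pics/w7.png",im); cv2.imwrite("pics/s7.png",s); print(proj(W(-.035,-.09,.066),c), proj(W(-.035,-.09,.066),viewer.calibration("side")))
print(proj(o["position"],c))
E
```

```text
t: 14.18
position: [0.5636, 0.0031, 0.126]
tcp_rot: [-0.0, -0.128, 0.992, 0.0]
force: [0.3, -0.4, -0.0]
width: -0.003
grasp_force: 0.0
[ 0.25760609 -0.39931692 -0.02910449] [-0.01147255 -0.01615111  0.03384362]
[[370.74100314 297.97577549]] [[307.49379345 210.19986737]]
[[320.6274455 282.6440525]]
```

```bash
python3 -m handwheel '[[-1,-0.004,0,-0.003,0],[-1,-0.008,0,-0.006,0],[-1,-0.008,0,-0.006,0]]'
python3 - <<'E'
import cv2,numpy as np
s0=cv2.imread("pics/side0.png");s=cv2.imread("pics/s7.png")
for n,im in(("0",s0),("7",s)):
    r=im[185:240,285:335].astype(int); m=(r.min(2)>190)
    ys,xs=np.nonzero(m); P=np.c_[xs+285,ys+185]
    print(n,len(P),P.mean(0) if len(P) else 0)
    if len(P)>5:
        w,v=np.linalg.eigh(np.cov(P.T)); print(np.sqrt(w),v[:,1])
E
```

```text
t: 14.65
position: [0.5723, 0.0051, 0.1327]
tcp_rot: [0.001, -0.128, 0.992, -0.0]
force: [0.8, -0.0, 0.1]
width: 0.001
grasp_force: 0.0
0 447 [303.79642058 206.02013423]
[13.20687854 15.8248004 ] [0.47076932 0.88225634]
7 534 [303.10861423 214.70599251]
[11.7730009  19.83897886] [-0.88463282 -0.4662883 ]
```

Run:
```python
from push import *
o=env.get_obs(); q=B.T@(rz(p[2]).T@(o["position"]-[p[0],p[1],.1175])); print("tip face mm",(q*1000).round(1), o["force"])
c=viewer.calibration("wrist"); cs=viewer.calibration("side")
im=viewer.read_camera("wrist")[:,:,::-1].copy(); s=viewer.read_camera("side")[:,:,::-1].copy(); cv2.imwrite("pics/w8.png",im); cv2.imwrite("pics/s8.png",s)
for I,k in((im,c),(s,cs)):
    cv2.circle(I,tuple(proj(W(-.035,-.09,.066),k)[0].round().astype(int)),1,(0,0,255),-1)
    for t,col in((0,(0,0,255)),(1.21,(255,0,0))):
        e=np.array([[-.035+d*np.sin(t),-.09+d*np.cos(t),.066] for d in(-.033,.033)]); cv2.polylines(I,[(16*proj([W(*x) for x in e],k)).round().astype(int)],False,col,1,shift=4)
    cv2.circle(I,tuple(proj(o["position"],k)[0].round().astype(int)),1,(0,255,0),-1)
a=cv2.resize(s[170:260,265:355],(400,400),interpolation=3)
b=cv2.resize(im[200:400,260:460],(400,400),interpolation=3)
cv2.imwrite("pics/m8.png",np.hstack([a,b]))
```

```text
tip face mm [ -36.1 -113.4   50.2] [ 0.76931246 -0.04620558  0.06820594]
```

View pics/m8.png

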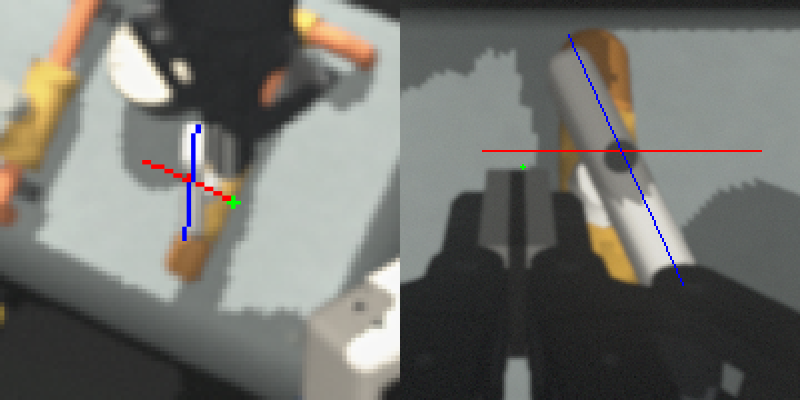

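The last picture shows the bar unmoved, still on the blue 1.21 rad line. In both views the fingertips appear about 19 mm above the reported TCP (green dot), so they passed over the bar; this also explains the missed first grasp. I'll go back and repeat the push about 19 mm lower.

```bash
sed -i 's/+\[p\[0\],p\[1\],.1175\]$/+[p[0],p[1],.1175]/; s/off=.051/off=.054/' push.py
cat >> push.py <<'E'
T=lambda a: a-[0,0,.019]
E
python3 -m handwheel '[[-1,0,0,-0.03,0],[-1,0,0,-0.03,0]]'
python3 - <<'E'
from push import *
a=T(vent(1.21,gap=.010)); o=env.get_obs(); print("above",tofrac([a[0],a[1],o["position"][2]],Y)); print(a,tofrac(a,Y))
for t in(1.2,.9,.6,.3,0,-.2): print(t,(tofrac(T(vent(t)),Y)[0]-tofrac(a)[0]).round(4))
E
```

```text
t: 15.0
position: [0.5736, 0.0048, 0.1646]
tcp_rot: [0.003, -0.128, 0.992, -0.001]
force: [-0.1, 0.6, 1.0]
width: 0.001
grasp_force: 0.0
above (array([ 0.0259,  0.0415, -0.0002]), np.float64(-0.0))
[0.53805472 0.0383613  0.09801124] (array([0.0263, 0.0417, 0.0664]), np.float64(-0.0))
1.2 [-0.0027 -0.0097 -0.0022]
0.9 [-0.0018 -0.0179 -0.0014]
0.6 [-0.0028 -0.0261 -0.0023]
0.3 [-0.0057 -0.0335 -0.0046]
0 [-0.0101 -0.0395 -0.0083]
-0.2 [-0.0137 -0.0425 -0.0113]
```

```bash
python3 -m handwheel '[[-1,0.026,0.042,0,0],[-1,0.026,0.042,0,0],[-1,0.026,0.042,0.03,0],[-1,0.026,0.042,0.055,0],[-1,0.026,0.042,0.066,0],[-1,0.026,0.042,0.066,0]]'
python3 -m handwheel '[[-1,-0.002,-0.01,-0.002,0],[-1,-0.002,-0.018,-0.002,0],[-1,-0.002,-0.018,-0.002,0]]'
```

```text
t: 15.75
position: [0.535, 0.0388, 0.095]
tcp_rot: [-0.001, -0.128, 0.992, 0.0]
force: [-0.2, 0.4, -0.5]
width: 0.002
grasp_force: 0.0
t: 16.12
position: [0.5408, 0.023, 0.0984]
tcp_rot: [-0.002, -0.127, 0.992, 0.002]
force: [-4.6, 4.7, 0.1]
width: 0.002
grasp_force: 2.6
```

```bash
python3 -m handwheel '[[-1,-0.001,-0.008,-0.001,0],[-1,-0.004,-0.015,-0.003,0],[-1,-0.008,-0.021,-0.007,0],[-1,-0.008,-0.021,-0.007,0]]'
```

```text
t: 16.62
position: [0.5491, 0.0045, 0.1032]
tcp_rot: [-0.007, -0.128, 0.992, 0.002]
force: [-10.7, 1.4, -0.2]
width: 0.0
grasp_force: 5.0
```

```bash
python3 -m handwheel '[[-1,-0.003,0,-0.003,0],[-1,-0.006,0,-0.005,0],[-1,-0.006,0,-0.005,0]]'
python3 - <<'E'
from push import *
o=env.get_obs(); q=B.T@(rz(p[2]).T@(o["position"]+[0,0,.019]-[p[0],p[1],.1175])); print("tip rel stem mm",((q-[-.035,-.09,0])*1000).round(1), o["force"])
E
```

```text
t: 17.0
position: [0.5489, 0.0045, 0.1041]
tcp_rot: [-0.014, -0.128, 0.992, 0.001]
force: [-16.8, -3.0, -7.3]
width: 0.0
grasp_force: 8.1
tip rel stem mm [-24.8 -18.   57.4] [-16.76403853  -3.01541374  -7.33086991]
```

The bar has stopped moving and the reaction is straight down the slope, so the bar is level against its stop. I'll retreat and check its angle with code on a rectified wrist image.

```bash
python3 -m handwheel '[[-1,0.02,0,0.01,0],[-1,0.02,0,0.01,0],[-1,0.02,0,-0.05,0],[-1,0.02,0,-0.1,0],[-1,0.02,0,-0.12,0],[-1,0.02,0,-0.12,0],[-1,0.02,0,-0.12,0]]'
cat > rect.py <<'E'
from push import *
def rectify(im,c,u0,v0,off,half,s=4):
    n=int(2*half*1000*s); cor=[(u0+half,v0+half),(u0+half,v0-half),(u0-half,v0-half),(u0-half,v0+half)]
    src=proj([W(u,v,off) for u,v in cor],c).astype(np.float32); dst=np.float32([(0,0),(n,0),(n,n),(0,n)])
    return cv2.warpPerspective(im,cv2.getPerspectiveTransform(src,dst),(n,n))
E
python3 - <<'E'
from rect import *
for n in("wrist","top","side"):
    c=viewer.calibration(n); im=viewer.read_camera(n)[:,:,::-1].copy(); cv2.imwrite(f"pics/{n}9.png",im)
    r=rectify(im,c,-.035,-.09,.066,.045); cv2.imwrite(f"pics/r_{n}9.png",r)
    g=cv2.GaussianBlur(cv2.cvtColor(r,6),(0,0),2).astype(float)
    gx,gy=cv2.Sobel(g,6,1,0),cv2.Sobel(g,6,0,1); m=np.hypot(gx,gy); yy,xx=np.mgrid[:360,:360]-180
    k=(np.hypot(xx,yy)<36*4)
    # line angle (theta from level-left, clockwise up): edge direction perpendicular to gradient
    th=np.arctan2(gx,-gy)  # direction vector along edge=( -gy? )
    ang=np.degrees(np.arctan2(-(gx),-( -gy)))%180   # edge dir (dx,dy)=(-gy,gx); up=-dy, left=-dx
    hst,e=np.histogram(ang[k],36,(0,180),weights=(m*m)[k]); o=np.argsort(hst)[::-1][:5]; print(n,[(int(e[i]),round(hst[i]/hst.sum(),2)) for i in o])
    l=cv2.createLineSegmentDetector().detect(cv2.cvtColor(r,6))[0][:,0]
    L=np.hypot(l[:,2]-l[:,0],l[:,3]-l[:,1]); 
    for i in np.argsort(L)[::-1][:6]: a=l[i]; print("  len",round(L[i]/4,1),"ang",round(np.degrees(np.arctan2(a[1]-a[3],a[0]-a[2]))%180,1),"mid u,v",((180-(a[1]+a[3])/2)/4).round(1),((180-(a[0]+a[2])/2)/4).round(1))
print(env.get_obs()["position"])
E
```

```text
t: 17.88
position: [0.5418, 0.0003, 0.2298]
tcp_rot: [-0.0, -0.128, 0.992, 0.0]
force: [-0.4, -0.3, -0.8]
width: -0.007
grasp_force: 0.0
wrist [(0, np.float64(0.22)), (175, np.float64(0.09)), (90, np.float64(0.06)), (5, np.float64(0.04)), (80, np.float64(0.04))]
  len 37.2 ang 179.6 mid u,v -35.2 26.3
  len 27.2 ang 0.5 mid u,v -1.0 17.8
  len 25.3 ang 178.6 mid u,v -1.3 -16.9
  len 19.4 ang 0.4 mid u,v 11.9 16.4
  len 18.8 ang 89.3 mid u,v 35.5 16.3
  len 17.8 ang 90.6 mid u,v -13.1 6.5
top [(15, np.float64(0.13)), (0, np.float64(0.07)), (10, np.float64(0.07)), (5, np.float64(0.06)), (25, np.float64(0.05))]
  len 19.6 ang 15.5 mid u,v -5.9 23.9
  len 11.2 ang 101.9 mid u,v -17.8 14.4
  len 9.1 ang 14.2 mid u,v -29.3 40.7
  len 9.0 ang 20.4 mid u,v -29.2 32.9
  len 8.9 ang 20.2 mid u,v -29.4 24.5
  len 7.6 ang 18.3 mid u,v -2.9 36.8
side [(0, np.float64(0.16)), (175, np.float64(0.14)), (170, np.float64(0.07)), (5, np.float64(0.06)), (165, np.float64(0.03))]
  len 23.1 ang 179.0 mid u,v 8.4 13.6
  len 13.8 ang 140.7 mid u,v 35.2 39.3
  len 11.9 ang 179.1 mid u,v -4.1 16.4
  len 9.1 ang 2.1 mid u,v -4.3 27.2
  len 7.3 ang 158.5 mid u,v 7.0 31.5
  len 7.1 ang 166.0 mid u,v -3.9 -27.2
[5.40740280e-01 4.22080784e-04 2.28311106e-01]
```

The wrist image shows level bar edges on both sides of the stem (u = -1 and 12 mm, 0.5° and -1.4°), and the side view agrees at -1°. The vent is shut and the housing is placed, so I'll turn to the vacuum lever.

Run:
```python
from push import *
a=T(vac(.1,gap=.018)); o=env.get_obs(); print("above",tofrac([a[0],a[1],o["position"][2]],Y)); print(a,tofrac(a,Y))
for t in(.1,.3,.5,.65,.75,.785): print(t,(tofrac(T(vac(t)),Y)[0]-tofrac(a)[0]).round(4))
```

```text
above (array([-6.100e-03,  2.334e-01,  2.000e-04]), np.float64(-0.0))
[0.4875048  0.22775721 0.09723823] (array([-0.0065,  0.2333,  0.1313]), np.float64(-0.0))
0.1 [-0.0136 -0.0018 -0.0115]
0.3 [-0.0255 -0.0007 -0.0215]
0.5 [-0.0373 -0.0026 -0.0315]
0.65 [-0.0458 -0.0061 -0.0387]
0.75 [-0.0512 -0.0093 -0.0433]
0.785 [-0.053  -0.0106 -0.0448]
```

```bash
python3 -m handwheel '[[-1,-0.006,0.233,0,0],[-1,-0.006,0.233,0,0],[-1,-0.006,0.233,0,0],[-1,-0.006,0.233,0,0],[-1,-0.006,0.233,0,0],[-1,-0.006,0.233,0,0],[-1,-0.006,0.233,0.05,0],[-1,-0.006,0.233,0.1,0],[-1,-0.006,0.233,0.131,0],[-1,-0.006,0.233,0.131,0]]'
python3 -m handwheel '[[-1,-0.01,-0.001,-0.008,0],[-1,-0.016,-0.001,-0.014,0],[-1,-0.022,-0.001,-0.018,0],[-1,-0.028,-0.001,-0.023,0],[-1,-0.028,-0.001,-0.023,0]]'
```

```text
t: 19.27
position: [0.4858, 0.2247, 0.0955]
tcp_rot: [-0.004, -0.127, 0.992, -0.001]
force: [0.5, -0.8, 0.4]
width: 0.0
grasp_force: 0.0
t: 19.9
position: [0.5166, 0.2333, 0.1238]
tcp_rot: [0.0, -0.128, 0.992, -0.0]
force: [-3.9, -1.9, 1.7]
width: 0.002
grasp_force: 1.8
```

```bash
python3 -m handwheel '[[-1,-0.006,-0.001,-0.005,0],[-1,-0.012,-0.002,-0.01,0],[-1,-0.012,-0.002,-0.01,0]]'
python3 -m handwheel '[[-1,0.03,0,0.01,0],[-1,0.03,0,0.01,0],[-1,0.03,0,-0.05,0],[-1,0.03,0,-0.1,0],[-1,0.03,0,-0.1,0]]'
cat > lev.py <<'E'
from rect import *
def lever(im,c,n,off=.0605):
    S=cv2.GaussianBlur(cv2.cvtColor(rectify(im,c,-.035,.045,off,.11),6),(0,0),2).astype(np.float32)
    ths=np.arange(-.15,1.25,.005); r=np.arange(40,90,1.)
    def strip(t,w):
        x=440-4*(r[:,None]*np.cos(t)+w*np.sin(t)*-1); y=440-4*(r[:,None]*np.sin(t)+w*np.cos(t))
        return np.median(cv2.remap(S,x.astype(np.float32),y.astype(np.float32),1),0)
    i=np.arange(-7,7.1,1)[None]; 
    sc=[strip(t,i).mean()-min(strip(t,np.array([[-15.,-14,-13]])).mean(),strip(t,np.array([[13.,14,15]])).mean()) for t in ths]
    j=int(np.argmin(sc)); print(n,"theta",round(ths[j],3),"score",round(sc[j],1)); return ths[j]
E
python3 - <<'E'
from lev import *
for n in("top","side"): lever(cv2.imread(f"pics/{n}0.png"),viewer.calibration(n),n+"0")
for n in("wrist","top","side"):
    im=viewer.read_camera(n)[:,:,::-1].copy(); cv2.imwrite(f"pics/{n}11.png",im); lever(im,viewer.calibration(n),n)
print(env.get_obs()["position"])
E
```

```text
t: 20.27
position: [0.5286, 0.2348, 0.1332]
tcp_rot: [0.001, -0.128, 0.992, 0.0]
force: [-2.6, -1.2, 1.0]
width: -0.001
grasp_force: 1.4
t: 20.9
position: [0.5051, 0.2289, 0.2403]
tcp_rot: [0.009, -0.128, 0.992, 0.002]
force: [0.0, 0.3, -0.5]
width: -0.002
grasp_force: 0.0
top0 theta 0.135 score -138.0
side0 theta 0.095 score -137.4
wrist theta 0.625 score -134.9
top theta 0.59 score -11.5
side theta 0.65 score -137.0
[0.49963255 0.22713782 0.23220259]
```

Lever measured at 0.625 (wrist) and 0.65 (side), about 0.64. It needs about 0.14 rad more, which is about 10 mm further at the finger.

```bash
python3 -m handwheel '[[-1,0,0,0.05,0],[-1,0,0,0.11,0],[-1,0,0,0.11,0],[-1,-0.02,0,0.105,0],[-1,-0.03,0,0.1,0],[-1,-0.034,-0.0015,0.0965,0],[-1,-0.0375,-0.003,0.0935,0],[-1,-0.0375,-0.003,0.0935,0]]'
python3 -m handwheel '[[-1,0.03,0,0.01,0],[-1,0.03,0,0.01,0],[-1,0.03,0,-0.05,0],[-1,0.03,0,-0.1,0],[-1,0.03,0,-0.1,0],[-1,0.03,0,-0.1,0]]'
python3 - <<'E'
from lev import *
for n in("wrist","side"):
    im=viewer.read_camera(n)[:,:,::-1].copy(); cv2.imwrite(f"pics/{n}12.png",im); lever(im,viewer.calibration(n),n)
print(env.get_obs()["position"])
E
```

```text
t: 22.05
position: [0.5354, 0.2331, 0.1388]
tcp_rot: [-0.001, -0.128, 0.992, -0.0]
force: [-3.3, -1.9, 0.0]
width: 0.001
grasp_force: 1.7
t: 22.8
position: [0.5081, 0.2261, 0.2394]
tcp_rot: [0.001, -0.128, 0.992, 0.0]
force: [-0.2, 0.5, -0.2]
width: 0.002
grasp_force: 0.0
wrist theta 0.8 score -114.9
side theta 0.76 score -136.3
[0.50646058 0.2256297  0.23708917]
```

The wrist view gives 0.80 and the side view 0.76, so the lever is at half. As a cross-check independent of the stem position, I'll measure the sleeve edge angles, and check the housing against its earlier pictures.

Run:
```python
from lev import *
for n in("wrist","side"):
    r=rectify(cv2.imread(f"pics/{n}12.png"),viewer.calibration(n),-.035,.045,.0625,.11); g=cv2.cvtColor(r,6)
    l=cv2.createLineSegmentDetector().detect(g)[0][:,0]; L=np.hypot(l[:,2]-l[:,0],l[:,3]-l[:,1]); k=0
    for i in np.argsort(L)[::-1]:
        a=l[i]; u,v=(440-(a[1]+a[3])/2)/4,(440-(a[0]+a[2])/2)/4; t=np.arctan2(a[1]-a[3],a[0]-a[2])%np.pi
        if 35<np.hypot(u,v)<95 and u>10 and v>10 and .5<t<1.05 and k<4: k+=1; print(n,"len",round(L[i]/4,1),"theta",round(t,3),"u,v",u.round(),v.round())
A,Bm=cv2.imread("pics/side6.png",0),cv2.imread("pics/side12.png",0)
m=np.zeros(A.shape,np.uint8); m[220:302,312:392]=255
cc,Wm=cv2.findTransformECC(A,Bm,np.float32([[1,0,0],[0,1,0]]),cv2.MOTION_EUCLIDEAN,(3,200,1e-6),m,5); print("housing+plate",cc,(Wm@[352,260,1]-[352,260]).round(2))
o=env.get_obs(); print(o["force"],o["t"])
```

```text
wrist len 47.5 theta 0.76 u,v 27.0 42.0
wrist len 40.9 theta 0.768 u,v 41.0 31.0
wrist len 10.6 theta 0.775 u,v 15.0 37.0
wrist len 7.3 theta 0.65 u,v 69.0 64.0
side len 6.7 theta 0.713 u,v 40.0 28.0
side len 6.6 theta 0.777 u,v 32.0 20.0
side len 6.2 theta 0.55 u,v 49.0 38.0
side len 5.8 theta 0.834 u,v 55.0 46.0
housing+plate 0.9797443835800352 [ 0.04 -0.01]
[-0.55209282 -0.09946956  0.27716597] 22.9
```

The sleeve edges read 0.76–0.77 rad, inside the 0.698–0.873 window. The housing hasn't moved and the robot is clear of everything, so I'm handing in.

```bash
python3 -c "
from station import workorder; print(workorder.job_done())"
```

```text
the job is handed in; nothing more can be done
None
```

The job is handed in, with no verdict returned: by my camera measurements the housing stands on the gasket within about 2 mm and 0.02 rad, the vent valve is shut (level within about 1.5°), and the vacuum lever is at about 0.77 rad (half).

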